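# Hold the piston stop block in a brake caliper

### The arm

A 6-joint arm with a two-finger parallel gripper is mounted at the origin on the work surface. World frame = base frame: x ahead of the robot, y to its left, z up, the work surface at z = 0. Lengths are in m, angles in rad, forces in N, time in s.
With the tool pointing down it reaches from about 0.375 to 0.925 m from the base axis. Payload 5.7 kg.
Tool frame: the origin (TCP) lies where the fingers leave the gripper's body, on its centre line; the fingertips stand 73 mm ahead of it and the grasp point (between the pads) lies 54 mm ahead of it; z points along the fingers, y is the line along which they close (so a half turn about z gives the same grasp; the last joint's range is limited). The gripper opens to 85 mm and grips with 20 to 120 N. Pads are 22 mm wide; open, the fingers measure 114 mm over their backs; the gripper's body (76 mm by 85 mm) begins 54 mm behind the grasp point. The pads swing forward as they close: fully open they stand 13 mm farther back than shut.
Start: joints at [-1.461, 0.359, 1.51, -0, 1.272, -0.115], TCP at [0.134, -0.585, 0.304] pointing down, gripper open.
Joint ranges: [-2.97, 2.97], [-1.01, 2.36], [0.21, 2.38], [-0.96, 4.11], [0.2, 2.71], [-2.98, 2.98]. Speed limits (rad/s): [2.39, 2.39, 3.14, 3.14, 3.14, 3.14].

### API

Orientations are given as a 3x3 rotation matrix whose columns are the frame's x, y, z axes.
In Python, from rig import r gives the robot as it stands.
- The arm moves only by the tool move_arm, never from a script. Its argument "plan" is a list of rows, each a list of 3 entries, a list of its own where there are three numbers: the turn, a rotation vector about the tool's x, y, z in rad, then the shift along the tool's x, y, z in mm, then the closure, from 0 (fully open) to 1 (shut). A call has 1 to 5 rows; each row shifts and turns the commanded pose from where the row before left it, along the tool's axes as they then stand; what a row does not reach is not made up. A row lasts 1/8 s, in which the tool goes at most 62.5 mm and 10.7 degrees, less where a joint would pass 70% of its speed; a pose out of reach is approached as far as the arm can. A call with a gripper value outside its range is refused whole. The fingers move at their own pace and stop on an object; the grip force is fixed at half the most. Time passes only in rows, so rows that do not move let the fingers close. It gives the time, the measured TCP pose, the force, the opening and the grip force at its end, in the units of the state.
- r.get_state(): the state, without advancing time (a new reading comes with each control period).
- r.snapshot(name): name is "scene" or "side" or "wrist"; returns the picture (480x640x3 uint8, red, green, blue); there is no depth.
- r.camera_model(name): a dict with "intrinsics" (3x3 intrinsics, pixels), "extrinsics" (4x4, takes a point from camera to world coordinates). Camera axes: x right, y up, looking along -z (the intrinsics and any distortion apply to the point x, -y, -z); pixel columns grow to the right and rows downward; lengths in m; the calibration is good to about 2 mm. The wrist camera is an equidistant fisheye: a pixel r from the principal point sees the ray r / f radians off the axis. A picture is of the moment at which its call begins: read the wrist's pose just before it. camera_model takes no time and is no camera call; for the wrist camera it gives the pose at the moment of the call.
- r.job_done(): hands the job in; it is judged then, once.
The state is a dict: "time_s": time; "qpos": joint angles; "qd": joint speeds; "joint_torque": joint torques, N m; "ee_pos": TCP position; "eef_rot": TCP orientation; "ft_force": force on the tool from outside, world axes, zero at the start; "moment": the same for the moment, N m; "finger_gap": finger opening in m; "gripper_force": force on a finger pad.
Only numpy, scipy, OpenCV 4.12 (cv2) and the standard library are available. Lean on these libraries where they do the work, as an engineer would, in place of code of your own. Each camera call takes 0.05 s, during which the arm holds its last target. There are 200 camera calls.

### The job

The brake caliper clamped in the bench vise has its pad window facing up, and I am about to blow its pistons out with air. Take the larger of the two white nylon blocks out of the wooden rack and pass it upright, foot first, down through the caliper's window until its foot sticks out about a centimetre below the caliper, clear of the vise. Finish while holding it there in the gripper, keeping it still and not letting go; leave the smaller block in the rack and the other things where they are.

Things in the scene. Friction and masses are not known exactly. Their poses are not given: they have to be found in the camera images.
- window (a point): Centre of the mouth of the caliper's pad window, level with the caliper's flat top, 192 mm above the bench. z is up, y runs along the window, x across it. The window is a straight slot right through the caliper from top to bottom: 14 mm across (x), 37 mm long (y), 42 mm deep, with 3 mm wide 45-degree lead-in chamfers round the mouth.
- caliper: Grey metal brake caliper, fixed, 54 mm (x) by 92 mm over its ears (y) by 42 mm high; origin at the centre of the window at the caliper's underside, axes as the window's. Small bolt heads beside the window's ends stand 6 mm above its top and a bleed nipple at one corner 10 mm. The flat tops of the vise jaws lie 30 mm below its underside.
- vise: Blue bench vise, fixed, turned up to 0.5 rad either way. Origin on the bench below the jaw gap; z up, y along the jaws, the screw and handle to +x. Jaws 100 mm wide (y), tops 120 mm above the bench. Body reaches 112 mm to -x and the handle bar 154 mm to +x, all below the jaw tops. The window's axis is at x = -20 mm, y = 0.
- block_center (a point): Centre (half-way up) of the larger white nylon block: 110 mm high, foot at z = -55 mm, 12 mm thick (x), the lower 70 mm 34 mm wide (y), the top 40 mm (ribbed grip) 26 mm wide. Same either way round. 35 to 70 g. Stands loose in either of the rack's pockets, 38 mm deep in it with 1.5 mm of play each side. Grip it across its thickness by the top 40 mm, so that the rest can pass the caliper.
- small_block_center (a point): Centre (half-way up) of the smaller white nylon block, 90 mm high, 10 mm thick (x), 22 mm wide (y), standing in the rack's other pocket, 74 mm from the larger one along y. Leave it there.
- rack: Fixed block of pale wood, 75 mm (x) by 150 mm (y) by 50 mm high, origin at the centre of its underside on the bench. Two pockets, 15 by 37 mm and 38 mm deep, at y = -37 and +37 mm, their long way along y.
- tub_center (a point): Centre of a grease tub with a lid, 80 mm across, 75 mm high, left of the work. Leave it.
- can_center (a point): Centre of an upright spray can, 60 mm across, 190 mm high, left of the vise. Leave it.
- wrench_grip (a point): Grip of a 160 mm spanner lying on the bench at the far right. Leave it.
Mind the look-alikes: they are no part of the job. What is shaped like the part that bears block_center but green or yellow is not meant.

How it is judged:
At the end, for the whole second after the job is handed in: The larger block stands upright in the caliper's window (centre within 6 mm of the window's axis, tilt under 0.08 rad), its foot 3 to 26 mm below the caliper's underside (so clear of the vise jaws, 30 mm below), still (under 20 mm/s) and held by the fingers with more than 2 N (z of block_center in the frame of window between -0.013 and 0.01 m and horizontal distance between block_center and window below 0.006 m and angle between block_center's own z axis and vertical below 0.08 rad and angle between the y axis of block_center and the y axis of window, either way round below 0.12 rad and contact force between the fingers and block above 2 N and linear speed of block below 0.02 m/s); the arm keeps its last pose, push and grip.
It fails at once if the smaller block was disturbed (distance of small_block_center from where it was at the start of the episode above 0.03 m).
It fails at once if the grease tub was moved (distance of tub_center from where it was at the start of the episode above 0.03 m).
It fails at once if the spray can was moved (distance of can_center from where it was at the start of the episode above 0.03 m).
It fails at once if the spanner was moved (distance of wrench_grip from where it was at the start of the episode above 0.03 m).
It also fails if it takes over 42 s, if anything falls off the work surface, if the arm or the gripper's body presses on something with over 40 N, if the wrist force passes 120 N, or if a joint passes its speed limit or range.

## Working session

There is one attempt and no reset: what is moved stays moved. The work goes in short steps, Python scripts to look and compute and a tool call to move; the robot and the scene stay as the last step left them, time stands still between calls to the robot, and variables do not carry over. Pictures are saved under pics/ and viewed, at most 10 in all, crops included, and the job is handed in when it is done.

Besides the shell and the picture viewer there is one more tool, called after "Emit:" as name(argument=value, ...), one argument or row to a line, values as JSON. move_arm: Moves the arm, as the interface text tells. Its arguments: {"type":"object","properties":{"plan":{"type":"array","items":{"type":"array"}}},"required":["plan"]}

```bash
mkdir -p pics; ls; python3 - <<'E'
from rig import r
import cv2,numpy as np
for n in("scene","side"):
    im=r.snapshot(n);cv2.imwrite(f"pics/{n}0.png",im[...,::-1])
    m=r.camera_model(n);print(n,np.round(m["intrinsics"],1).tolist(),np.round(m["extrinsics"],3).tolist())
im=r.snapshot("wrist");cv2.imwrite("pics/wrist0.png",im[...,::-1])
s=r.get_state();print(s["time_s"],s["ee_pos"],s["eef_rot"])
E
```

```text
pics
scene [[443.9, 0.0, 320.6], [0.0, 443.9, 231.8], [0.0, 0.0, 1.0]] [[0.84, -0.336, 0.426, 0.949], [0.542, 0.548, -0.637, -0.545], [-0.019, 0.766, 0.643, 0.738], [0.0, 0.0, 0.0, 1.0]]
side [[460.0, 0.0, 321.0], [0.0, 460.0, 245.8], [0.0, 0.0, 1.0]] [[-0.793, 0.42, -0.441, 0.124], [-0.609, -0.549, 0.572, 0.619], [-0.001, 0.723, 0.691, 0.859], [0.0, 0.0, 0.0, 1.0]]
0.15 [ 0.13367601 -0.58449095  0.30323718] [[ 9.74842040e-01  2.22896761e-01 -1.77293706e-04]
 [ 2.22896786e-01 -9.74841021e-01  1.41687727e-03]
 [ 1.42984177e-04 -1.42074972e-03 -9.99998981e-01]]
```

View pics/scene0.png

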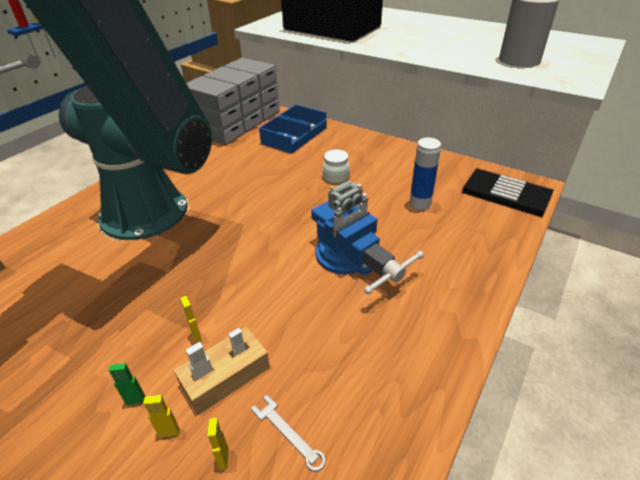

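View pics/side0.png

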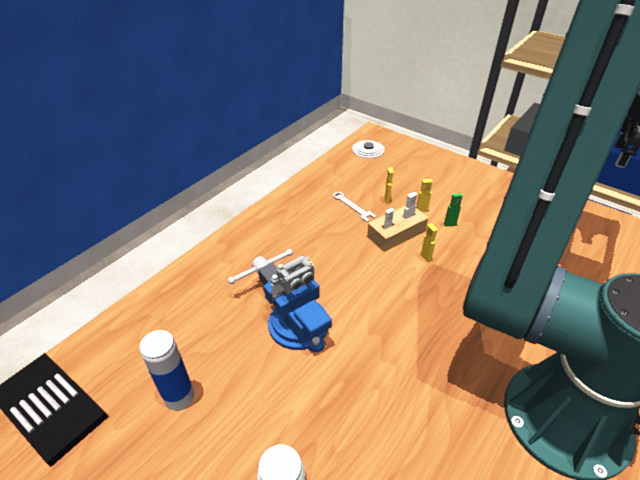

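The scene view shows the rack at (222,370), with a wide white block at (199,360) and a narrower one at (237,342). The vise and caliper are at (348,200). The yellow blocks at (190,315), (160,417) and (217,443) and the green one at (125,385) are decoys. In the side view the white blocks are at (411,204) and (389,217), and the caliper is at (295,273). I'll enlarge both to confirm.

```bash
cat >h.py <<'E'
import numpy as np,cv2
from rig import r
def ray(n,u,v,m=None):
    m=m or r.camera_model(n);K=m["intrinsics"];E=np.array(m["extrinsics"])
    x=(u-K[0][2])/K[0][0];y=(v-K[1][2])/K[1][1]
    if n=="wrist":
        t=np.hypot(x,y);s=np.sin(t)/max(t,1e-9);d=np.array([x*s,-y*s,-np.cos(t)])
    else:d=np.array([x,-y,-1])
    return E[:3,3],E[:3,:3]@d
def onz(n,u,v,z,m=None):
    o,d=ray(n,u,v,m);return o+d*(z-o[2])/d[2]
def tri(a,b):
    A=np.zeros((3,3));B=np.zeros(3)
    for o,d in(a,b):
        d=d/np.linalg.norm(d);P=np.eye(3)-np.outer(d,d);A+=P;B+=P@o
    return np.linalg.solve(A,B)
E
python3 - <<'E'
import cv2,numpy as np
s=cv2.imread("pics/scene0.png");d=cv2.imread("pics/side0.png")
c=lambda im,x,y:cv2.resize(im[y:y+75,x:x+100],None,fx=4,fy=4,interpolation=cv2.INTER_CUBIC)
cv2.imwrite("pics/crops0.png",np.vstack([np.hstack([c(s,172,320),c(s,300,165)]),np.hstack([c(d,350,180),c(d,245,240)])]))
E
```

```text
(no output)
```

View pics/crops0.png

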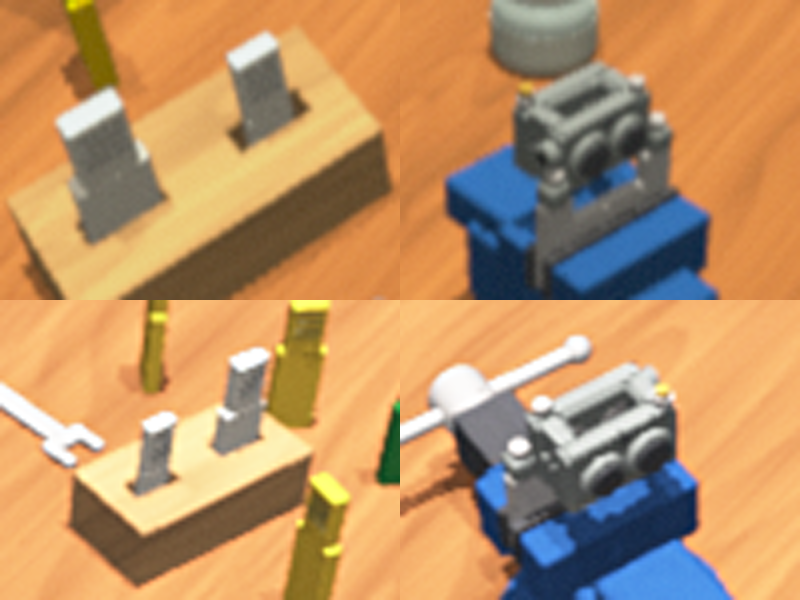

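View pics/wrist0.png

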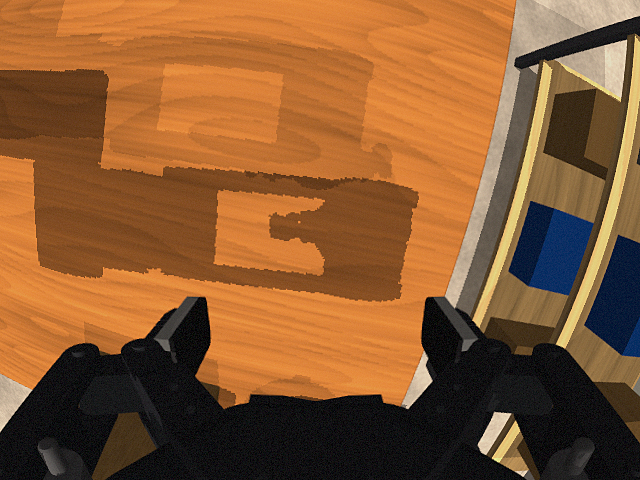

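The crop confirms it: the larger block is the shouldered one at scene (194,348) and side (412,194). The narrow plain one is the smaller block. The caliper window is at scene (344,189) and side (297,267). The wrist view shows only bench and shelf.

```bash
python3 - <<'E'
from h import *
np.set_printoptions(precision=4,suppress=True)
P={}
for k,a,b,z in(("L",(194.5,348.2),(412.2,194.2),.122),("S",(235.5,332.5),(389.7,210.2),.102),("W",(343.7,189.2),(297,267.5),.192)):
    print(k,tri(ray("scene",*a),ray("side",*b)),onz("scene",*a,z),onz("side",*b,z))
    P[k]=(onz("scene",*a,z)+onz("side",*b,z))/2
d=P["S"]-P["L"];print("dist",np.hypot(*d[:2]),"ang",np.degrees(np.arctan2(d[1],d[0])))
# rack top edges: scene crop corners at z=.05
C=[(172+x/4,320+y/4) for x,y in((10,203),(298,28),(382,128))]
Q=[onz("scene",*c,.05) for c in C];print(Q,[np.linalg.norm(Q[1]-Q[0]),np.linalg.norm(Q[2]-Q[1])])
e=Q[1]-Q[0];print("ang",np.degrees(np.arctan2(e[1],e[0])))
# caliper upper long edges (scene, side)
for n,p,q in(("scene",(300+145/4,165+112/4),(300+215/4,165+85/4)),("side",(245+175/4,240+135/4),(245+240/4,240+80/4))):
    e=onz(n,*q,.192)-onz(n,*p,.192);print(n,"win ang",np.degrees(np.arctan2(e[1],e[0])),np.linalg.norm(e))
m=r.camera_model("wrist");s=r.get_state()
E=np.array(m["extrinsics"]);print("cam in tool",s["eef_rot"].T@(E[:3,3]-s["ee_pos"]) if hasattr(s["eef_rot"],"T") else 0, np.array(s["eef_rot"]).T@E[:3,:3],m["intrinsics"])
E
```

```text
L [ 0.5244 -0.2946  0.1201] [ 0.5253 -0.2955  0.122 ] [ 0.5236 -0.292   0.122 ]
S [ 0.5481 -0.224   0.0999] [ 0.5493 -0.2251  0.102 ] [ 0.547  -0.2216  0.102 ]
W [0.5506 0.1446 0.1901] [0.5521 0.1424 0.192 ] [0.5494 0.1459 0.192 ]
dist 0.07434780335688818 ang 71.3826928328935
[array([ 0.48  , -0.3196,  0.05  ]), array([ 0.5261, -0.1777,  0.05  ]), array([ 0.5956, -0.201 ,  0.05  ])] [np.float64(0.1491006109192222), np.float64(0.07338036336952557)]
ang 72.01400859924662
scene win ang 65.09570860651074 0.04575943543987855
side win ang -91.78141645813174 0.0490981911687302
cam in tool [ 0.0666 -0.0007 -0.0708] [[-0.0005  0.9654  0.2607]
 [ 1.      0.0004  0.0003]
 [ 0.0002  0.2607 -0.9654]] [[371.6483   0.     315.483 ]
 [  0.     371.6483 242.8303]
 [  0.       0.       1.    ]]
```

```bash
cat >>h.py <<'E'
from scipy.spatial.transform import Rotation as Ro
def down(ydeg):  # tool down, tool y at heading ydeg
    a=np.radians(ydeg);y=np.array([np.cos(a),np.sin(a),0]);z=np.array([0,0,-1.]);return np.c_[np.cross(y,z),y,z]
def rows(p,R,N,p0=None,R0=None):
    s=r.get_state();p0=np.array(s["ee_pos"]) if p0 is None else p0;R0=np.array(s["eef_rot"]) if R0 is None else R0
    rv=Ro.from_matrix(R0.T@R).as_rotvec()/N
    for i in range(N):
        Ri=R0@Ro.from_rotvec(rv*i).as_matrix();print(np.round(rv,3).tolist(),np.round(Ri.T@(p-p0)/N*1000,1).tolist())
E
python3 - <<'E'
from h import *
print("decoy",onz("scene",197,341,0),onz("scene",185,299,.11))
rows(np.array([.524,-.294,.275]),down(-18),10)
E
```

```text
decoy [ 0.4331774  -0.23107656  0.        ] [ 0.42200716 -0.22090166  0.11      ]
[-0.0, -0.0, -0.103] [44.5, -19.6, 2.9]
[-0.0, -0.0, -0.103] [46.3, -14.9, 2.9]
[-0.0, -0.0, -0.103] [47.6, -10.1, 2.8]
[-0.0, -0.0, -0.103] [48.4, -5.1, 2.8]
[-0.0, -0.0, -0.103] [48.7, -0.1, 2.8]
[-0.0, -0.0, -0.103] [48.4, 4.9, 2.8]
[-0.0, -0.0, -0.103] [47.6, 9.9, 2.8]
[-0.0, -0.0, -0.103] [46.4, 14.7, 2.8]
[-0.0, -0.0, -0.103] [44.6, 19.4, 2.8]
[-0.0, -0.0, -0.103] [42.4, 23.9, 2.8]
```

Emit:
move_arm(
  plan=[
    [[0, 0, -0.103], [44.5, -19.5, 3], 0.4],
    [[0, 0, -0.103], [46.5, -15, 3], 0.4],
    [[0, 0, -0.103], [47.5, -10, 3], 0.4],
    [[0, 0, -0.103], [48.5, -5, 3], 0.4],
    [[0, 0, -0.103], [48.5, 0, 3], 0.4],
  ],
)

```text
time_s: 0.78
ee_pos: [0.3302, -0.4389, 0.2886]
eef_rot: [[0.736, 0.677, -0.0], [0.677, -0.736, 0.0], [0.0, -0.0, -1.0]]
ft_force: [0.4, -0.6, 0.2]
finger_gap: 0.0511
gripper_force: 0.0
```

Emit:
move_arm(
  plan=[
    [[0, 0, -0.103], [48.5, 5, 3], 0.4],
    [[0, 0, -0.103], [47.5, 10, 3], 0.4],
    [[0, 0, -0.103], [46.5, 14.5, 3], 0.4],
    [[0, 0, -0.103], [44.5, 19.5, 3], 0.4],
    [[0, 0, -0.103], [42.5, 24, 3], 0.4],
  ],
)

```text
time_s: 1.4
ee_pos: [0.5257, -0.2939, 0.2735]
eef_rot: [[0.307, 0.952, -0.0], [0.952, -0.307, 0.0], [0.0, -0.001, -1.0]]
ft_force: [0.5, -0.0, -0.4]
finger_gap: 0.0511
gripper_force: 0.0
```

Emit:
move_arm(
  plan=[
    [[0, 0, 0], [0, 0, 0], 0.4],
    [[0, 0, 0], [0, 0, 0], 0.4],
  ],
)

```text
time_s: 1.65
ee_pos: [0.5243, -0.295, 0.2735]
eef_rot: [[0.311, 0.951, -0.001], [0.951, -0.311, 0.0], [-0.0, -0.001, -1.0]]
ft_force: [0.2, 0.2, -0.3]
finger_gap: 0.0512
gripper_force: 0.0
```

```bash
python3 - <<'E'
from h import *
import json
m=r.camera_model("wrist");s=r.get_state();im=r.snapshot("wrist");cv2.imwrite("pics/wrist1.png",im[...,::-1])
np.save("w1.npy",m["extrinsics"])
print(s["time_s"],s["ee_pos"],np.round(s["eef_rot"],3),s["finger_gap"])
E
```

```text
1.65 [ 0.52429547 -0.29499922  0.27351539] [[ 0.311  0.951 -0.001]
 [ 0.951 -0.311  0.   ]
 [-0.    -0.001 -1.   ]] 0.051226675749728126
```

View pics/wrist1.png

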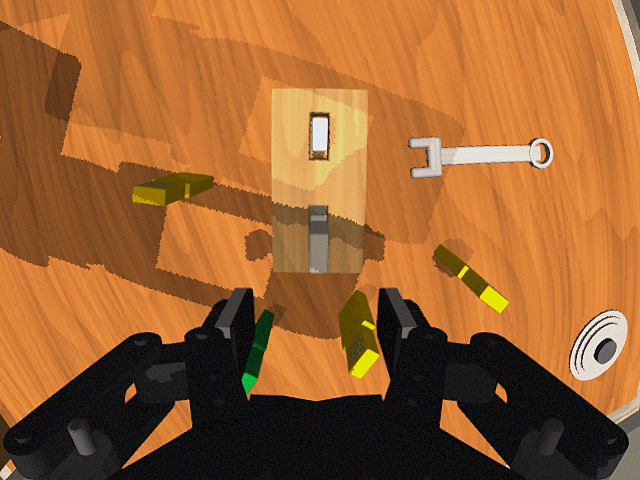

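The wrist view shows the rack lined up with the tool. The large block is at (318,235), its top end at about (318,262) between the fingers. The small block is at (320,136) and the spanner is on the right.

```bash
python3 - <<'E'
from h import *
np.set_printoptions(precision=4,suppress=True)
m=r.camera_model("wrist");s=r.get_state();R=np.array(s["eef_rot"]);p=np.array(s["ee_pos"])
im=cv2.imread("pics/wrist1.png")
hsv=cv2.cvtColor(im,cv2.COLOR_BGR2HSV)
g=(hsv[...,1]<60)&(hsv[...,2]>60);
for v in(225,240,246,250,256,262,268,272):
    u=np.where(g[v,295:345])[0]+295;print(v,u.min() if len(u) else 0,u.max() if len(u) else 0, im[v,318])
T=lambda u,v,z:R.T@(onz("wrist",u,v,z,m)-p)*1000
for q in((309.5,248,.122),(328,248,.122),(309.5,272,.122),(328,272,.122),(318.5,260,.122),(319.5,136,.102),(272,95,.05),(272,265,.05),(367,95,.05),(367,265,.05)):print(q,T(*q))
E
```

```text
225 311 326 [69 76 80]
240 309 328 [125 138 147]
246 309 327 [123 136 145]
250 309 327 [117 132 141]
256 310 327 [120 131 140]
262 309 327 [118 131 140]
268 309 327 [116 132 140]
272 311 325 [123 137 154]
(309.5, 248, 0.122) [  3.4409  -3.5151 151.6769]
(328, 248, 0.122) [  3.4368   8.0004 151.6658]
(309.5, 272, 0.122) [-12.4051  -3.598  151.6791]
(328, 272, 0.122) [-12.4132   8.1467 151.6678]
(318.5, 260, 0.122) [ -4.4007   2.0994 151.6725]
(319.5, 136, 0.102) [ 72.5849   2.8312 171.6615]
(272, 95, 0.05) [107.0894 -33.7396 223.6921]
(272, 265, 0.05) [-31.9236 -36.2967 223.7132]
(367, 95, 0.05) [107.2539  40.6126 223.6206]
(367, 265, 0.05) [-31.9777  43.4822 223.6365]
```

The block's top face spans about ±12.6 mm along tool x and is centred at y ≈ +2.2 mm. I'll shift y by +2 and descend 115 mm.

Emit:
move_arm(
  plan=[
    [[0, 0, 0], [0, 2, 30], 0.4],
    [[0, 0, 0], [0, 0, 35], 0.4],
    [[0, 0, 0], [0, 0, 30], 0.4],
    [[0, 0, 0], [0, 0, 20], 0.4],
    [[0, 0, 0], [0, 0, 0], 0.4],
  ],
)

```text
time_s: 2.33
ee_pos: [0.5246, -0.296, 0.1575]
eef_rot: [[0.313, 0.95, -0.003], [0.95, -0.313, 0.002], [0.001, -0.004, -1.0]]
ft_force: [0.2, -0.6, -0.1]
finger_gap: 0.0514
gripper_force: 0.0
```

Emit:
move_arm(
  plan=[
    [[0, 0, 0], [0, 0, 0], 0.7],
    [[0, 0, 0], [0, 0, 0], 1],
    [[0, 0, 0], [0, 0, 0], 1],
    [[0, 0, 0], [0, 0, 0], 1],
  ],
)

```text
time_s: 2.82
ee_pos: [0.5271, -0.2963, 0.1602]
eef_rot: [[0.311, 0.951, 0.001], [0.951, -0.311, -0.002], [-0.001, 0.002, -1.0]]
ft_force: [-2.3, -0.7, 5.8]
finger_gap: 0.0114
gripper_force: 59.3
```

Gripped: gap 11.4 mm, 59 N. Next I lift straight up and move to a viewing pose short of the window.

Emit:
move_arm(
  plan=[
    [[0, 0, 0], [0, 0, -25], 1],
    [[0, 0, 0], [0, 0, -50], 1],
    [[0, 0, 0], [0, 0, -55], 1],
    [[0, 0, 0], [0, 0, -55], 1],
    [[0, 0, 0], [0, 0, -40], 1],
  ],
)

```text
time_s: 3.45
ee_pos: [0.5268, -0.2957, 0.387]
eef_rot: [[0.31, 0.951, 0.002], [0.951, -0.31, -0.002], [-0.001, 0.003, -1.0]]
ft_force: [0.4, -0.8, 0.1]
finger_gap: 0.0111
gripper_force: 59.1
```

```bash
python3 - <<'E'
from h import *
rows(np.array([.537,.086,.384]),down(-13),10)
E
```

```text
[0.0, 0.0, -0.009] [36.6, -10.9, 0.2]
[0.0, 0.0, -0.009] [36.7, -10.6, 0.2]
[0.0, 0.0, -0.009] [36.8, -10.2, 0.3]
[0.0, 0.0, -0.009] [36.9, -9.9, 0.3]
[0.0, 0.0, -0.009] [37.0, -9.6, 0.3]
[0.0, 0.0, -0.009] [37.0, -9.2, 0.3]
[0.0, 0.0, -0.009] [37.1, -8.9, 0.3]
[0.0, 0.0, -0.009] [37.2, -8.6, 0.3]
[0.0, 0.0, -0.009] [37.3, -8.3, 0.3]
[0.0, 0.0, -0.009] [37.3, -7.9, 0.3]
```

Emit:
move_arm(
  plan=[
    [[0, 0, -0.009], [36.5, -11, 0], 1],
    [[0, 0, -0.009], [36.5, -10.5, 0], 1],
    [[0, 0, -0.009], [37, -10, 0], 1],
    [[0, 0, -0.009], [37, -10, 0], 1],
    [[0, 0, -0.009], [37, -9.5, 0], 1],
  ],
)

```text
time_s: 4.08
ee_pos: [0.5316, -0.1034, 0.384]
eef_rot: [[0.267, 0.964, 0.0], [0.964, -0.267, 0.0], [0.0, 0.0, -1.0]]
ft_force: [0.4, 0.2, -0.6]
finger_gap: 0.0113
gripper_force: 59.3
```

Emit:
move_arm(
  plan=[
    [[0, 0, -0.009], [37, -9, 0], 1],
    [[0, 0, -0.009], [37, -9, 0], 1],
    [[0, 0, -0.009], [37, -8.5, 0], 1],
    [[0, 0, -0.009], [37.5, -8.5, 0], 1],
    [[0, 0, -0.009], [37.5, -8, 0], 1],
  ],
)

```text
time_s: 4.7
ee_pos: [0.5364, 0.0874, 0.3841]
eef_rot: [[0.224, 0.975, 0.0], [0.975, -0.224, 0.0], [0.0, 0.0, -1.0]]
ft_force: [0.6, 0.2, -1.0]
finger_gap: 0.0111
gripper_force: 59.3
```

Emit:
move_arm(
  plan=[
    [[0, 0, 0], [0, 0, 0], 1],
    [[0, 0, 0], [0, 0, 0], 1],
    [[0, 0, 0], [0, 0, 0], 1],
  ],
)

```text
time_s: 5.08
ee_pos: [0.5367, 0.0852, 0.3839]
eef_rot: [[0.225, 0.974, -0.0], [0.974, -0.225, -0.0], [-0.0, -0.0, -1.0]]
ft_force: [0.0, 0.1, -0.5]
finger_gap: 0.0111
gripper_force: 59.2
```

```bash
python3 - <<'E'
from h import *
m=r.camera_model("wrist");s=r.get_state();im=r.snapshot("wrist");cv2.imwrite("pics/wrist2.png",im[...,::-1])
np.savez("w2",E=m["extrinsics"],K=m["intrinsics"],p=s["ee_pos"],R=s["eef_rot"])
b=im[...,::-1]
a=cv2.resize(b[100:340,180:460],(560,480),interpolation=cv2.INTER_CUBIC)
cv2.imwrite("pics/w2c.png",a)
print(s["time_s"],s["ee_pos"],np.round(s["eef_rot"],3))
E
```

```text
5.075 [0.53672506 0.08515577 0.38394493] [[ 0.225  0.974 -0.   ]
 [ 0.974 -0.225 -0.   ]
 [-0.    -0.    -1.   ]]
```

View pics/wrist2.png

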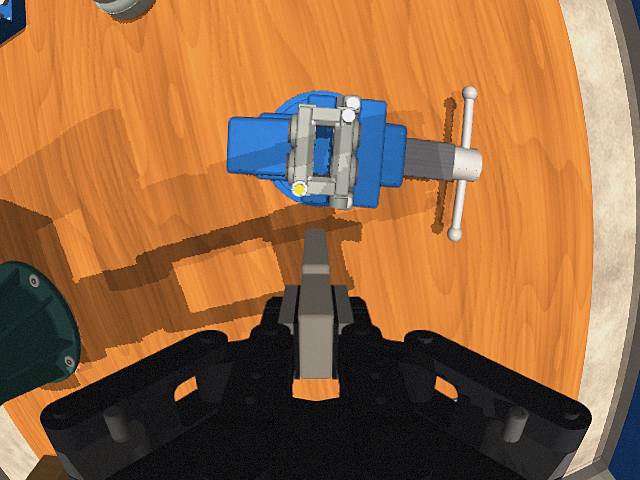

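The wrist view shows the block held upright, its foot near (316,232) and its top near (316,350). The window slot is at about (324,152), turned a few degrees. I'll enlarge it for exact edges.

```bash
python3 - <<'E'
import cv2
b=cv2.imread("pics/wrist2.png");cv2.imwrite("pics/w2c.png",cv2.resize(b[85:225,275:375],(700,980))[:600*980//980]) if 0 else cv2.imwrite("pics/w2c.png",cv2.resize(b[90:215,270:370],None,fx=4.8,fy=4.8,interpolation=cv2.INTER_CUBIC))
E
```

```text
(no output)
```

View pics/w2c.png

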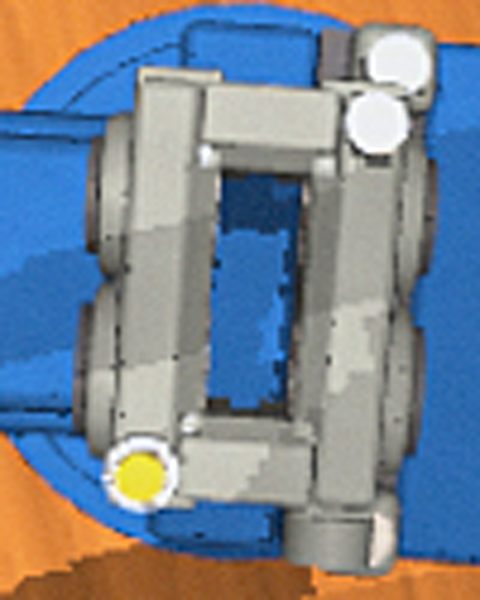

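Crop edges: the window's outer end corners are near (208,85), (338,95), (180,497) and (308,505). That puts the centre at about (258,294) in the crop, or (323.4,150.9) in the full picture, with the long axis turned about 4°.

```bash
python3 - <<'E'
from h import *
np.set_printoptions(precision=4,suppress=True)
d=np.load("w2.npz");m=dict(intrinsics=d["K"],extrinsics=d["E"]);R=d["R"];p=d["p"]
f=lambda x,y,z=.192:onz("wrist",270+(x+.5)/4.8-.5,90+(y+.5)/4.8-.5,z,m)
T=lambda q:R.T@(q-p)*1000
c=f(258,294);print("W",c,T(c))
for a,b in(((208,85),(180,497)),((338,95),(308,505)),((180,497),(308,505)),((208,85),(338,95)),((140,80),(118,440)),((343,150),(318,500)),((218,180),(207,400))):
    v=T(f(*b))-T(f(*a));print(a,b,v[:2],np.degrees(np.arctan2(v[1],v[0])))
for z,u,v in((.2385,316,232),(.349,315.5,378)):print("block",T(onz("wrist",u,v,z,m)))
g=cv2.cvtColor(cv2.imread("pics/wrist2.png"),cv2.COLOR_BGR2HSV)
for v in(235,245,255,265,275,345,360,372):
    u=np.where((g[v,280:350,1]<75)&(g[v,280:350,2]>50))[0]+280;print(v,u.min() if len(u) else 0,u.max() if len(u) else 0)
E
```

```text
W [0.5565 0.1447 0.192 ] [ 62.5521   5.8419 191.9289]
(208, 85) (180, 497) [-60.9476  -4.2216] -176.03764593965712
(338, 95) (308, 505) [-60.7716  -4.0902] -176.14952097336243
(180, 497) (308, 505) [-1.1878 18.9742] 93.58200154115852
(208, 85) (338, 95) [-1.3638 18.8428] 94.13961873687427
(140, 80) (118, 440) [-53.2078  -3.4836] -176.2541051486453
(343, 150) (318, 500) [-51.8626  -3.3532] -176.30068339613527
(218, 180) (207, 400) [-32.4425  -1.637 ] -177.11140736097695
block [ 15.1413   0.6159 145.4411]
block [-9.8533  0.2982 34.9474]
235 305 325
245 304 326
255 303 327
265 302 328
275 302 328
345 299 332
360 299 332
372 300 331
```

The window is at tool (62.5, 5.8) mm and turned +0.068 rad. I'll align, drop 25 mm, stop 40 mm short and look again from closer.

Emit:
move_arm(
  plan=[
    [[0, 0, 0], [12, 1.5, 10], 1],
    [[0, 0, 0], [10.5, 1.5, 15], 1],
    [[0, 0, 0.068], [0, 0, 0], 1],
    [[0, 0, 0], [0, 0, 0], 1],
    [[0, 0, 0], [0, 0, 0], 1],
  ],
)

```text
time_s: 5.75
ee_pos: [0.5447, 0.1075, 0.3584]
eef_rot: [[0.288, 0.958, -0.001], [0.958, -0.288, 0.0], [-0.0, -0.001, -1.0]]
ft_force: [0.1, 0.3, -1.0]
finger_gap: 0.0115
gripper_force: 59.2
```

```bash
python3 - <<'E'
from h import *
m=r.camera_model("wrist");s=r.get_state();im=r.snapshot("wrist");b=im[...,::-1];cv2.imwrite("pics/wrist3.png",b)
np.savez("w3",E=m["extrinsics"],K=m["intrinsics"],p=s["ee_pos"],R=s["eef_rot"])
cv2.imwrite("pics/w3c.png",cv2.resize(b[100:250,245:395],None,fx=4,fy=4,interpolation=cv2.INTER_CUBIC))
print(s["time_s"],s["ee_pos"],np.round(s["eef_rot"],3))
E
```

```text
5.75 [0.544733   0.10751629 0.35841321] [[ 0.288  0.958 -0.001]
 [ 0.958 -0.288  0.   ]
 [-0.    -0.001 -1.   ]]
```

View pics/w3c.png

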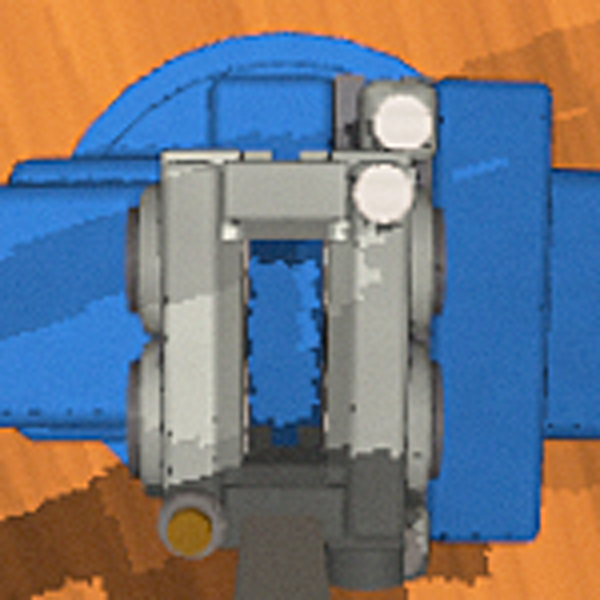

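The closer view shows the slot vertical in the image. Its walls are at crop x 245 and 326, and the mouth runs from y 222 to 485. The block foot is at x ≈ 240–328, so it is already lined up across the slot.

```bash
python3 - <<'E'
from h import *
np.set_printoptions(precision=2,suppress=True)
d=np.load("w3.npz");m=dict(intrinsics=d["K"],extrinsics=d["E"]);R=d["R"];p=d["p"]
T=lambda x,y,z:R.T@(onz("wrist",245+(x+.5)/4-.5,100+(y+.5)/4-.5,z,m)-p)*1000
for a in((218,353,.192),(351,353,.192),(245,353,.189),(326,353,.189),(285,222,.192),(285,485,.192),(285,240,.189),(285,462,.189),(165,200,.192),(165,480,.192)):print(a,T(*a))
g=cv2.cvtColor(cv2.imread("pics/wrist3.png"),cv2.COLOR_BGR2GRAY)
for v in(232,240,248,256,264):print(v,g[v,298:334].tolist())
E
```

```text
(218, 353, 0.192) [ 39.28 -10.22 166.42]
(351, 353, 0.192) [ 39.27  11.08 166.4 ]
(245, 353, 0.189) [ 38.91  -5.97 169.41]
(326, 353, 0.189) [ 38.91   7.16 169.41]
(285, 222, 0.192) [ 60.27   0.52 166.41]
(285, 485, 0.192) [ 17.63   0.5  166.41]
(285, 240, 0.189) [ 57.28   0.52 169.41]
(285, 462, 0.189) [ 20.87   0.5  169.41]
(165, 200, 0.192) [ 63.92 -18.47 166.42]
(165, 480, 0.192) [ 18.5  -19.07 166.42]
232 [114, 123, 109, 91, 84, 92, 84, 84, 82, 88, 84, 83, 88, 80, 84, 85, 86, 85, 91, 84, 87, 79, 84, 85, 87, 82, 85, 86, 90, 92, 90, 93, 84, 69, 77, 84]
240 [82, 81, 84, 80, 80, 78, 80, 87, 87, 91, 85, 84, 85, 85, 89, 83, 83, 90, 88, 86, 87, 88, 87, 86, 86, 81, 83, 85, 68, 57, 62, 71, 72, 74, 81, 81]
248 [82, 88, 75, 81, 82, 78, 80, 85, 85, 86, 86, 86, 87, 85, 88, 84, 90, 86, 85, 86, 81, 90, 86, 85, 81, 85, 86, 84, 83, 84, 92, 89, 82, 91, 94, 101]
256 [106, 105, 111, 108, 102, 82, 80, 89, 85, 84, 86, 87, 82, 89, 88, 89, 86, 83, 85, 86, 87, 85, 79, 85, 84, 83, 89, 84, 85, 79, 83, 92, 93, 86, 82, 98]
264 [91, 87, 99, 92, 83, 90, 99, 104, 112, 102, 106, 106, 107, 108, 108, 106, 105, 108, 104, 103, 103, 101, 110, 100, 104, 106, 107, 103, 103, 97, 84, 90, 94, 98, 98, 93]
```

Sizes check: mouth 42.6 × 21.3 mm against 43 × 20. The centre is at tool (39, 0.4). I'll move over it and start down gently.

Emit:
move_arm(
  plan=[
    [[0, 0, 0], [20, 0.3, 0], 1],
    [[0, 0, 0], [19, 0, 0], 1],
    [[0, 0, 0], [0, 0, 0], 1],
    [[0, 0, 0], [0, 0, 10], 1],
    [[0, 0, 0], [0, 0, 6], 1],
  ],
)

```text
time_s: 6.42
ee_pos: [0.5558, 0.1443, 0.3419]
eef_rot: [[0.29, 0.957, -0.001], [0.957, -0.29, -0.0], [-0.001, -0.001, -1.0]]
ft_force: [-0.2, -0.5, -0.5]
finger_gap: 0.0111
gripper_force: 59.2
```

Emit:
move_arm(
  plan=[
    [[0, 0, 0], [0, 0, 4], 1],
    [[0, 0, 0], [0, 0, 4], 1],
    [[0, 0, 0], [0, 0, 4], 1],
    [[0, 0, 0], [0, 0, 0], 1],
  ],
)

```text
time_s: 6.92
ee_pos: [0.5562, 0.1444, 0.3306]
eef_rot: [[0.29, 0.957, -0.001], [0.957, -0.29, 0.0], [-0.0, -0.001, -1.0]]
ft_force: [-0.0, 1.0, -0.3]
finger_gap: 0.0113
gripper_force: 59.2
```

No contact force, and the foot is about 9 mm into the mouth. I'll carry on down.

Emit:
move_arm(
  plan=[
    [[0, 0, 0], [0, 0, 4], 1],
    [[0, 0, 0], [0, 0, 4], 1],
    [[0, 0, 0], [0, 0, 5], 1],
    [[0, 0, 0], [0, 0, 5], 1],
  ],
)

```text
time_s: 7.42
ee_pos: [0.5563, 0.1445, 0.3125]
eef_rot: [[0.29, 0.957, -0.0], [0.957, -0.29, 0.0], [0.0, -0.0, -1.0]]
ft_force: [-0.0, 0.1, 0.2]
finger_gap: 0.011
gripper_force: 59.2
```

Emit:
move_arm(
  plan=[
    [[0, 0, 0], [0, 0, 5], 1],
    [[0, 0, 0], [0, 0, 6], 1],
    [[0, 0, 0], [0, 0, 6], 1],
    [[0, 0, 0], [0, 0, 6], 1],
    [[0, 0, 0], [0, 0, 5], 1],
  ],
)

```text
time_s: 8.05
ee_pos: [0.5563, 0.1445, 0.2845]
eef_rot: [[0.29, 0.957, -0.0], [0.957, -0.29, 0.0], [0.0, -0.0, -1.0]]
ft_force: [-0.1, -0.7, 0.1]
finger_gap: 0.0117
gripper_force: 59.2
```

Emit:
move_arm(
  plan=[
    [[0, 0, 0], [0, 0, 1], 1],
    [[0, 0, 0], [0, 0, 0], 1],
    [[0, 0, 0], [0, 0, 0], 1],
    [[0, 0, 0], [0, 0, 0], 1],
  ],
)

```text
time_s: 8.55
ee_pos: [0.5565, 0.1445, 0.2842]
eef_rot: [[0.29, 0.957, 0.0], [0.957, -0.29, 0.0], [0.0, 0.0, -1.0]]
ft_force: [1.2, -0.4, -0.4]
finger_gap: 0.0112
gripper_force: 59.2
```

```bash
python3 - <<'E'
from h import *
s=r.get_state();print(s["time_s"],s["ee_pos"],s["ft_force"],s["moment"],s["gripper_force"])
a=r.snapshot("scene")[...,::-1];d=r.snapshot("side")[...,::-1]
c=lambda im,x,y:cv2.resize(im[y:y+150,x:x+100],None,fx=4,fy=4,interpolation=cv2.INTER_CUBIC)
cv2.imwrite("pics/fin.png",np.hstack([c(a,300,110),c(d,245,185)]))
E
```

```text
8.55 [0.55645407 0.14454603 0.28417208] [ 1.1804835 -0.4151861 -0.3949607] [-0.0181876  -0.00100997 -0.02614147] 59.188461899757385
```

View pics/fin.png

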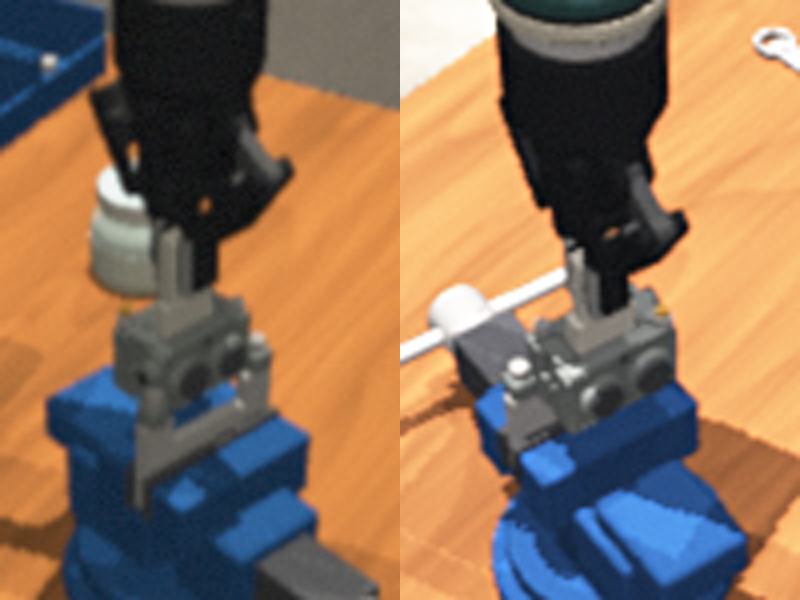

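The block's shoulder sits just above the caliper with the fingers clear of it. Forces are near zero, so it hasn't slipped and its centre is at z ≈ 0.191, within limits. Handing in.

```bash
python3 -c "
from rig import r
print(r.job_done())"
```

```text
the job is handed in; nothing more can be done
None
```

I handed the job in with the larger nylon block held upright and still through the caliper's window, its foot about 1 cm below the caliper by the arm's measured height (the foot itself was hidden from the cameras); the verdict was not shown, and nothing else was touched as far as the views and forces show.

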